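# Centre-punch the bracket blank for the bottle-opener mount

### The job

Take the spring-loaded centre punch out of its wooden stand, put its tip into the guide hole beside the raised end stop of the steel drill guide, and with the punch upright press straight down on the bracket blank beneath until the spring snaps, easing off as soon as it does because pressing hard bends the blank. Then put the punch back in its stand, upright and fully down, and let go. Keep the tip out of the guide's other hole and do not shift the other things on the shelf.

Things in the scene. Friction and masses are not known exactly. Their poses are not given: they have to be found in the camera images.
- punch_grip (a point): Middle of the grip of the loose round steel spring centre punch (140 mm long, about 0.45 kg), on its axis; z points up along it, away from the tip. Grip: plain 18 mm cylinder from 23.5 mm below this point to 20.5 mm above; the domed top is 28.5 mm above.
- punch: The same punch; origin at the lower end of its barrel, 71.5 mm below punch_grip, z up. Barrel: 12 mm wide here, tapering out to 19 mm in 12 mm. A collar 28 mm in diameter lies 40 to 48 mm above this point, just under the grip; fingertips may bear on it. From the barrel an 8 mm rod sticks out 40 mm when not pressed.
- punch_tip (a point): Point of the punch, at the end of its 8 mm rod (last 4 mm conical, 2.4 mm wide at the very end), 111.5 mm below punch_grip when not pressed. It moves with the rod.
- plunger (a joint): How far the rod is pushed into the punch, m: 0 = out, 0.013 = hard stop. The hidden spring resists with about 4 N at first, rising to a peak of about 11 N at 7 mm, where it snaps over: past that the force falls clearly (8 N or less: snapped), to about 5 N near 13 mm, and shoots up at the stop. The rod springs out again by itself when unloaded.
- guide_hole (a point): Mouth centre of the hole to use, on the top of the guide plate, z up. Chamfered 11 mm through hole in the 10 mm plate, 30 mm from the guide's middle towards the end with the raised end stop (a bar 22 mm tall, 33 mm away). The blank's upper face lies somewhere from 10 to 24 mm below this mouth (not measured).
- spare_hole (a point): Centre of the mouth of the identical other hole, 60 mm away at the plain end; the tip must not go into it.
- jig: The drill guide, fixed to the shelf: 150 x 70 mm, plate top 60 mm high, origin in the middle of its underside, x along its length towards the raised end stop, z up. The aluminium bracket blank is held rigidly under its plate, on packing of unknown thickness. More than 20 N on guide or blank bends the blank.
- stand_hole (a point): Centre of the mouth of the 23 mm hole (chamfered 4 mm) on the top of the stand, 85 mm above the shelf, z up. The hole goes straight through. The punch hangs in it tip down, its collar resting on the top of the stand (punch_grip is then 31.5 mm above this point).
- stand: The stand: a fixed wooden block 75 x 75 mm, 85 mm high, origin in the middle of its underside, z up.
- opener: Flat stainless steel bottle opener, 143 mm long, 40 mm wide, 4 mm thick, lying loose; leave it. Origin at its underside, x towards the open-ring end.
- jar: Closed white ceramic jar, 90 mm in diameter, 110 mm tall; leave it. Origin in the middle of its underside.
- remote: Black remote control 170 x 48 x 18 mm, lying; leave it. Origin in the middle of its underside, x lengthwise.
- maraca_a: Maraca-shaped plastic motion controller, 218 mm long, 64 mm head, lying; leave it. Origin under its middle, x towards the head.
- maraca_b: The other maraca-shaped controller, alike; leave it.
- driver: Screwdriver lying on the shelf; leave it. Origin at its underside, x towards the tip.
Not all that is in view belongs to the job. What is meant by the stand is not green, and is the larger of those in its own colour.

How it is judged (in metres and radians):
On the way, in this order (a step that is already met when the one before it is completed fails the run):
1. the tip sits in the guide hole beside the end stop, not yet snapped (horizontal distance between punch_tip and guide_hole below 0.004 m and z of punch_tip in the frame of guide_hole below -0.006 m and value of joint plunger below 0.006 m), for 0.05 s.
2. the spring has snapped (rod pushed in more than 9.5 mm) with the tip in that hole and the punch within 0.12 rad of upright (horizontal distance between punch_tip and guide_hole below 0.004 m and z of punch_tip in the frame of guide_hole below -0.008 m and value of joint plunger above 0.0095 m and angle between punch_grip's own z axis and vertical below 0.12 rad), for 0.04 s.
At the end, for the whole second after the job is handed in: The punch hangs upright in its stand (within 0.08 rad), collar down on the stand (grip point 27 to 35 mm above the stand's top and within 7 mm of the hole's axis), its rod out again, let go of (horizontal distance between punch_grip and stand_hole below 0.007 m and z of punch_grip in the frame of stand_hole between 0.027 and 0.035 m and angle between punch_grip's own z axis and vertical below 0.08 rad and value of joint plunger below 0.003 m); the robot touches nothing.
It fails at once if the punch bears on the guide or blank with more than 20 N (contact force between punch and jig above 20 N).
It fails at once if the tip goes into the other hole (horizontal distance between punch_tip and spare_hole below 0.006 m and z of punch_tip in the frame of spare_hole below -0.004 m).
It fails at once if another thing on the shelf is shifted more than 30 mm (distance of any of opener, jar, remote, maraca_a, maraca_b, driver from where it was at the start of the episode above 0.03 m).
It also fails if it takes over 64 s, if anything falls off the work surface, if the arm or the gripper's body presses on something with over 40 N, if the wrist force passes 120 N, or if a joint passes its speed limit or range.

### The arm

A 6-joint arm with a two-finger parallel gripper is mounted at the origin on the work surface. World frame = base frame: x ahead of the robot, y to its left, z up, the work surface at z = 0. Lengths are in mm, angles in degrees, forces in N, time in s.
With the tool pointing down it reaches from about 350 to 850 mm from the base axis. Payload 8.1 kg.
Tool frame: the origin (TCP) lies midway between the tips of the shut fingers; the grasp point (between the pads) lies env.grasp_offset behind it (env.grasp_offset is the distance from the TCP to the grasp point, in mm); z points along the fingers, y is the line along which they close (so a half turn about z gives the same grasp; the last joint's range is limited). The gripper opens to 85 mm and grips with 20 to 120 N. Pads are 22 mm wide; open, the fingers measure 114 mm over their backs; the gripper's body (76 mm by 85 mm) begins 54 mm behind the grasp point. The pads swing forward as they close: fully open they stand 13 mm farther back than shut.
Start: joints at [65.008, 7.471, 85.268, -0, 87.261, -4.893], TCP at [206.168, 563.471, 200.792] pointing down, gripper open.
Joint ranges: [-169.43, 169.43], [-51.17, 129.36], [1.28, 143.12], [-76.62, 256.62], [0, 156.53], [-152.29, 152.29]. Speed limits (degrees/s): [136.94, 136.94, 159.86, 180, 180, 180].

### API

Orientations are given as [roll, pitch, yaw] about the fixed x, y, z axes, in that order (R = Rz(yaw) Ry(pitch) Rx(roll)).
In Python, from plant import env, viewer, workorder, finder gives the robot as it stands.
- The arm moves only by the tool servo_tool, never from a script. Its argument "plan" is a list of rows, each an object with "slide": the shift along the world's x, y, z in cm, a list of three; "rotation": the turn, a rotation vector about the world's x, y, z in degrees, a list of three; "hand": the finger opening in cm, from 0 to 8.54. A call has 1 to 8 rows; each row is the pose to reach, as a shift and turn from the pose commanded when the call began; what a row does not reach only later rows make up. A row lasts 1/12 s, in which the tool goes at most 41.7 mm and 7.16 degrees, less where a joint would pass 70% of its speed; a pose out of reach is approached as far as the arm can. A call with a gripper value outside its range is refused whole. The fingers move at their own pace and stop on an object; "squeeze" is the grip in N (left out, the last holds). Time passes only in rows, so rows that repeat a pose let the fingers close. It gives the time, the measured TCP pose, the force, the opening and the grip force at its end, in the units of the state.
- env.read_state(): the state, without advancing time (a new reading comes with each control period).
- viewer.read_camera(name): name is "scene" or "top"; returns a dict with "pixels" (400x640x3 uint8, red, green, blue), "fx", "fy", "cx", "cy" (pixels), "D" ([k1, k2, p1, p2, k3] as OpenCV has them; the pictures are not rectified), "eye" and "orientation" of the camera in the world. Camera axes: x right, y down, z forward; pixel columns grow to the right and rows downward; lengths in mm; the calibration is good to about 2 mm. A picture is of the moment at which its call begins. There is no depth.
- workorder.close_job(): hands the job in; it is judged then, once.
Trained networks look in a picture, given as the dict that the camera call returned (one of the last four; its "shot" number tells which), for a name from the list of things; names that differ only in an ending like _2 or _b are one class to them, and where a whole thing is asked for, a point or a joint stands for the part that bears it (a point fixed in the world has none). Each returns a list of dicts, best first, with "score" (0 to 1); they miss things now and then, are a little off and sometimes report something else, mostly with a low value. They report only what shows in the picture. A call takes as long as a camera call. They do not tell look-alikes from the thing itself.
- finder.find_in(target, picture): "rect" ([left, top, right, bottom] in pixels, round what is visible of it).
- finder.place_of(target, picture): "position" ([column, row] in pixels: a listed point, or the origin of a listed thing).
The state is a dict: "t": time; "q": joint angles; "joint_velocities": joint speeds; "effort": joint torques, N m; "position": TCP position; "tool_rot": TCP orientation; "contact_force": force on the tool from outside, world axes, zero at the start; "moment": the same for the moment, N m; "width": opening from 0.0 (shut) to 1.0 (fully open); "grip_force": force on a finger pad.
Only numpy, scipy, OpenCV 4.12 (cv2) and the standard library are available. Lean on these libraries where they do the work, as an engineer would, in place of code of your own. Each camera call takes 0.05 s, during which the arm holds its last target. There are 200 camera calls.

## Working session

There is one attempt and no reset: what is moved stays moved. The work goes in short steps, Python scripts to look and compute and a tool call to move; the robot and the scene stay as the last step left them, time stands still between calls to the robot, and variables do not carry over. Pictures are saved under pics/ and viewed, at most 10 in all, crops included, and the job is handed in when it is done.

Besides the shell and the picture viewer there is one more tool, called after "Call:" as a command line: name --argument value ..., lists and objects as JSON in quotes. servo_tool: Moves the arm, as the interface text tells. Its arguments: {"type":"object","properties":{"plan":{"type":"array","items":{"type":"object","properties":{"slide":{"type":"array","items":{"type":"number"}},"rotation":{"type":"array","items":{"type":"number"}},"hand":{"type":"number"}}}},"squeeze":{"type":"number"}},"required":["plan"]}

```bash
mkdir -p pics; cat > h.py <<'E'
import numpy as np, cv2
from scipy.spatial.transform import Rotation as R
from plant import env, viewer, workorder, finder
def Rot(o):
    o=np.array(o,float)
    if o.shape==(3,3): return o
    if o.shape==(4,): return R.from_quat(o).as_matrix()
    return R.from_euler('xyz',o,degrees=True).as_matrix()
def ray(c,p):
    K=np.array([[c['fx'],0,c['cx']],[0,c['fy'],c['cy']],[0,0,1]])
    u=cv2.undistortPoints(np.array([[p]],float),K,np.array(c['D'],float))[0,0]
    d=Rot(c['orientation'])@np.array([u[0],u[1],1]); return np.array(c['eye'],float),d/np.linalg.norm(d)
def onz(c,p,z):
    e,d=ray(c,p); return e+d*(z-e[2])/d[2]
def tri(rs):
    A=0;b=0
    for e,d in rs:
        M=np.eye(3)-np.outer(d,d); A=A+M; b=b+M@e
    return np.linalg.solve(A,b)
def proj(c,X):
    K=np.array([[c['fx'],0,c['cx']],[0,c['fy'],c['cy']],[0,0,1]])
    M=Rot(c['orientation']).T; t=-M@np.array(c['eye'],float)
    return cv2.projectPoints(np.array([X],float),cv2.Rodrigues(M)[0],t,K,np.array(c['D'],float))[0][0,0]
def save(c,n): cv2.imwrite('pics/'+n,c['pixels'][:,:,::-1])
E
python3 - <<'E'
from h import *
np.set_printoptions(precision=1,suppress=True)
print(env.grasp_offset, env.read_state())
C={n:viewer.read_camera(n) for n in('scene','top')}
for n,c in C.items():
    save(c,n+'0.png'); print(n,c['eye'],c['orientation'],c['fx'],c['D'])
    for t in('punch_grip','punch_tip','guide_hole','spare_hole','stand_hole','jig','stand'):
        print(t,[(np.round(r['position'],1).tolist(),round(r['score'],2)) for r in finder.place_of(t,c)[:5]])
    for t in('punch','jig','stand'):
        print('rect',t,[(np.round(r['rect']).tolist(),round(r['score'],2)) for r in finder.find_in(t,c)[:5]])
E
```

```text
18.700000000000003 {'t': 0.0, 'q': array([65. ,  7.5, 85.3, -0. , 87.3, -4.9]), 'joint_velocities': array([ 0.1,  0. , -0.1,  0.1, -0. , -0. ]), 'effort': array([  0. , -56.9, -50.1,  -0. ,   0. ,   0. ]), 'position': array([205.9, 562.9, 199.7]), 'tool_rot': array([-179.9,   -0. ,  159.9]), 'contact_force': array([-0.2, -0.1, -0.8]), 'moment': array([ 0. , -0.1, -0. ]), 'grip_force': 0.0, 'width': 1.0034250895993646}
scene [1151.4  364.8  547.2] [-123.5   -0.2  122.3] 409.6913004809186 [-0.1  0.   0.   0.   0. ]
punch_grip [([421.2, 237.5], 0.82)]
punch_tip []
guide_hole [([266.3, 183.8], 0.87)]
spare_hole [([269.3, 196.9], 0.76)]
stand_hole [([448.2, 236.4], 0.87), ([415.6, 253.2], 0.85), ([398.7, 198.9], 0.63)]
jig [([275.2, 213.3], 0.93), ([270.7, 194.2], 0.75)]
stand [([395.2, 233.3], 0.86), ([449.7, 262.1], 0.83), ([409.3, 289.7], 0.58)]
rect punch [([412.0, 224.0, 426.0, 258.0], 0.97)]
rect jig [([253.0, 166.0, 288.0, 234.0], 0.56)]
rect stand [([382.0, 238.0, 448.0, 306.0], 0.93), ([437.0, 230.0, 468.0, 267.0], 0.83), ([371.0, 191.0, 422.0, 245.0], 0.8), ([143.0, 223.0, 230.0, 279.0], 0.46)]
top [ 327.6  -23.4 1335.1] [-168.4    0.2  -89.9] 515.6289579404153 [-0.1  0.   0.   0.   0. ]
punch_grip [([381.5, 219.4], 0.66), ([227.2, 189.4], 0.56)]
punch_tip []
guide_hole [([391.6, 225.0], 0.58), ([229.2, 193.8], 0.57)]
spare_hole [([375.3, 206.6], 0.88)]
stand_hole [([230.0, 192.6], 0.86), ([268.0, 245.8], 0.8), ([218.4, 238.2], 0.62)]
jig [([380.1, 220.3], 0.93)]
stand [([238.1, 195.7], 0.98), ([271.8, 250.5], 0.87), ([228.8, 239.0], 0.81), ([316.4, 213.0], 0.39), ([394.3, 226.8], 0.37)]
rect punch [([226.0, 182.0, 239.0, 196.0], 0.42)]
rect jig [([356.0, 188.0, 413.0, 248.0], 0.7)]
rect stand [([249.0, 231.0, 290.0, 270.0], 0.94), ([213.0, 171.0, 258.0, 213.0], 0.72), ([213.0, 225.0, 240.0, 256.0], 0.62)]
```

View pics/scene0.png

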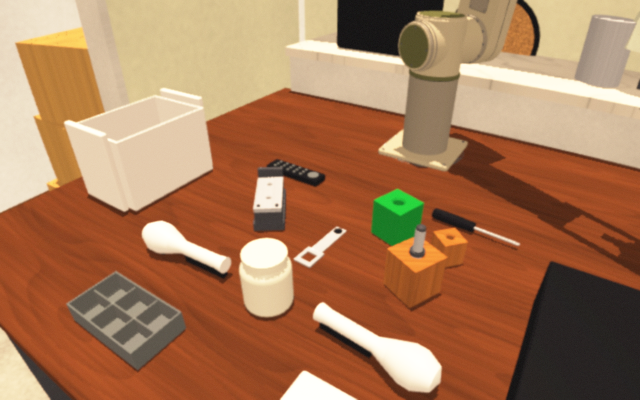

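```bash
python3 - <<'E'
import cv2,numpy as np
a=cv2.imread('pics/scene0.png')[160:320,360:480]
b=cv2.imread('pics/top0.png')[165:275,205:425]
s=cv2.imread('pics/scene0.png')[150:250,225:315]
cv2.imwrite('pics/c1.png',cv2.hconcat([cv2.resize(a,(390,520),interpolation=2),cv2.resize(s,(405,450),interpolation=2)[:520] if 0 else cv2.copyMakeBorder(cv2.resize(s,(405,450),interpolation=2),0,70,0,0,0)]))
cv2.imwrite('pics/c2.png',cv2.resize(b,(800,400),interpolation=2))
E
```

```text
(no output)
```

View pics/c1.png

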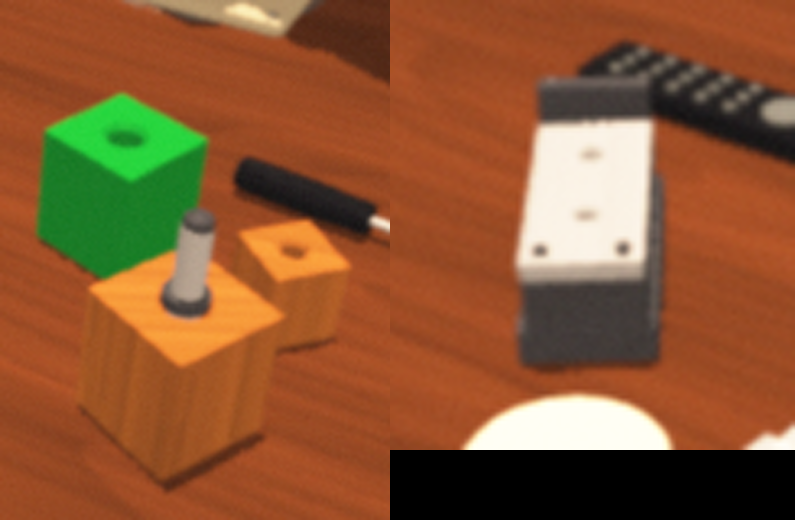

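View pics/c2.png

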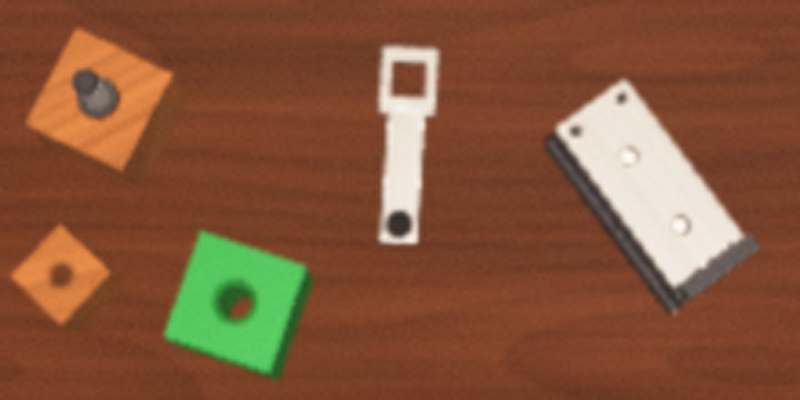

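Three stand look-alikes show up in the scene image: green block (399,200), small orange block (450,235) and large orange block (415,253). The large orange one is the stand, since it isn't green, is the bigger of the two orange blocks, and holds the punch; the crop confirms this. The guide's end stop is the dark bar at the far end (scene 270,172), so the hole to use is at scene ~(269,184), top ~(392,227).

```bash
python3 - <<'E'
from h import *
np.set_printoptions(precision=1,suppress=True)
C={n:viewer.read_camera(n) for n in('scene','top')}
P={'guide':((269.4,184),(392.3,226.9),60),'spare':((268.3,197.8),(378,207.9),60)}
for k,(s,t,z) in P.items(): print(k,onz(C['scene'],s,z),onz(C['top'],t,z),tri([ray(C['scene'],s),ray(C['top'],t)]))
f={n:[r['position'] for r in finder.place_of('punch_grip',C[n])] for n in C}; print(f)
for p in f['scene']: print('grip scene',onz(C['scene'],p,116.5))
for p in f['top']: print('grip top',onz(C['top'],p,116.5))
# blobs: darker-than-plate pixels in the plate (top), stand top corners, collar
for n,box in(('top',(360,190,410,240)),('scene',(250,172,292,206))):
    x0,y0,x1,y1=box; g=cv2.cvtColor(C[n]['pixels'],cv2.COLOR_RGB2GRAY)[y0:y1,x0:x1]
    g=cv2.resize(g,None,fx=8,fy=8,interpolation=2).astype(np.float32)
    bh=cv2.morphologyEx(g,cv2.MORPH_BLACKHAT,np.ones((57,57)))
    m=(bh>18).astype(np.uint8); N,L,S,_=cv2.connectedComponentsWithStats(m)
    for i in range(1,N):
        if 100<S[i,4]<3000:
            w=bh*(L==i); yy,xx=np.indices(w.shape); px=((xx*w).sum()/w.sum()+.5)/8-.5+x0,((yy*w).sum()/w.sum()+.5)/8-.5+y0
            print(n,np.array(px),S[i,4],onz(C[n],px,60))
# dome/collar on punch: top camera, grey inside orange
for n,box in(('top',(210,168,260,215)),('scene',(380,218,452,310))):
    x0,y0,x1,y1=box; I=C[n]['pixels'][y0:y1,x0:x1].astype(int); sat=I.max(2)-I.min(2)
    m=((sat<50)).astype(np.uint8); N,L,S,ce=cv2.connectedComponentsWithStats(m)
    for i in range(1,N):
        if S[i,4]>15: print(n,'grey',S[i,:]+np.array([x0,y0,0,0,0]),ce[i]+[x0,y0])
E
```

```text
guide [ 513.7 -193.8   60. ] [ 509.5 -198.3   60. ] [ 509.6 -198.2   56.7]
spare [ 563.1 -157.1   60. ] [ 557.8 -163.3   60. ] [ 558.  -162.9   55.5]
{'scene': [[420.2, 238.2]], 'top': [[230.4, 186.9]]}
grip scene [593.  206.2 116.5]
grip top [598.8 200.6 116.5]
top [367.9 190.7] 1211 [ 602.1 -138.5   60. ]
top [375.5 191.5] 932 [ 599.9 -157.8   60. ]
top [380.9 190.7] 734 [ 602.2 -171.6   60. ]
top [360.6 196.3] 680 [ 587.4 -119.8   60. ]
top [362.9 200.6] 1038 [ 576.4 -125.4   60. ]
top [362.2 208.6] 2234 [ 555.9 -123.3   60. ]
top [379.  206.1] 520 [ 562.3 -166.    60. ]
top [364.7 218.6] 1230 [ 530.4 -129.3   60. ]
top [381.3 234.4] 2220 [ 490.6 -170.3   60. ]
top [393.2 225.9] 963 [ 512.  -200.5   60. ]
top [408.4 227.7] 1444 [ 507.5 -238.8   60. ]
top [374.7 232.1] 1467 [ 496.4 -154.    60. ]
top [398.4 238.5] 1004 [ 480.4 -212.8   60. ]
scene [282.3 172.9] 488 [ 453.5 -201.3   60. ]
scene [290.9 177.8] 184 [ 462.1 -168.7   60. ]
scene [269.2 183.8] 687 [ 513.2 -194.6   60. ]
scene [284.6 198. ] 1365 [ 544.1 -125.8   60. ]
scene [268.1 197.4] 737 [ 561.9 -158.6   60. ]
scene [251.  202.8] 1428 [ 599.8 -176.1   60. ]
scene [276.3 204.4] 729 [ 574.9 -125.2   60. ]
scene [257.9 204.7] 523 [ 597.6 -158.4   60. ]
top grey [225 185  12  12 106] [230.6 190.4]
scene grey [434 218  18   8  82] [444.8 220.2]
scene grey [410 224  16  34 333] [418.3 241.2]
```

Call:
servo_tool --plan '[{"slide":[39,-36,0],"hand":8.5},{"slide":[39,-36,0],"hand":8.5},{"slide":[39,-36,0],"hand":8.5},{"slide":[39,-36,0],"hand":8.5},{"slide":[39,-36,0],"hand":8.5},{"slide":[39,-36,0],"hand":8.5},{"slide":[39,-36,0],"hand":8.5},{"slide":[39,-36,0],"hand":8.5}]' --squeeze 60

```text
schema error: expected keys slide, rotation, hand
```

Call:
servo_tool --plan '[{"slide":[39,-36,0]},{"slide":[39,-36,0]},{"slide":[39,-36,0]}]'

```text
schema error: expected keys slide, rotation, hand
```

Call:
servo_tool --plan '[{"slide":[39,-36,0],"rotation":[0,0,0],"hand":8.5},{"slide":[39,-36,0],"rotation":[0,0,0],"hand":8.5},{"slide":[39,-36,0],"rotation":[0,0,0],"hand":8.5},{"slide":[39,-36,0],"rotation":[0,0,0],"hand":8.5},{"slide":[39,-36,0],"rotation":[0,0,0],"hand":8.5},{"slide":[39,-36,0],"rotation":[0,0,0],"hand":8.5},{"slide":[39,-36,0],"rotation":[0,0,0],"hand":8.5},{"slide":[39,-36,0],"rotation":[0,0,0],"hand":8.5}]' --squeeze 60

```text
t: 1.97
position: [452.3, 335.8, 201.1]
tool_rot: [180.0, 0.0, 159.9]
contact_force: [0.9, 0.4, 0.1]
width: 0.997
grip_force: 0.0
```

Call:
servo_tool --plan '[{"slide":[14.4,-13.3,0],"rotation":[0,0,0],"hand":8.5},{"slide":[14.4,-13.3,0],"rotation":[0,0,0],"hand":8.5},{"slide":[14.4,-13.3,0],"rotation":[0,0,0],"hand":8.5},{"slide":[14.4,-13.3,0],"rotation":[0,0,0],"hand":8.5},{"slide":[14.4,-13.3,0],"rotation":[0,0,0],"hand":8.5},{"slide":[14.4,-13.3,0],"rotation":[0,0,0],"hand":8.5},{"slide":[14.4,-13.3,0],"rotation":[0,0,0],"hand":8.5}]'

```text
t: 2.55
position: [596.0, 202.7, 200.3]
tool_rot: [-180.0, -0.0, 159.7]
contact_force: [-0.1, 0.2, 0.3]
width: 0.992
grip_force: 0.0
```

```bash
python3 - <<'E'
from h import *
c=viewer.read_camera('scene'); p=env.read_state()['position']; print(p, proj(c,p), finder.place_of('punch_grip',c))
t=viewer.read_camera('top')
a=cv2.resize(c['pixels'][140:310,340:510],(400,400),interpolation=2); b=cv2.resize(t['pixels'][130:250,180:300],(400,400),interpolation=2)
print(proj(t,p)); cv2.imwrite('pics/g1.png',np.hstack([a,b])[:,:,::-1])
E
```

```text
[595.21091093 203.90216953 200.47992671] [425.20517178 197.0098825 ] [{'position': [418.7, 239.9], 'score': 0.81}]
[222.50875211 180.39559219]
```

View pics/g1.png

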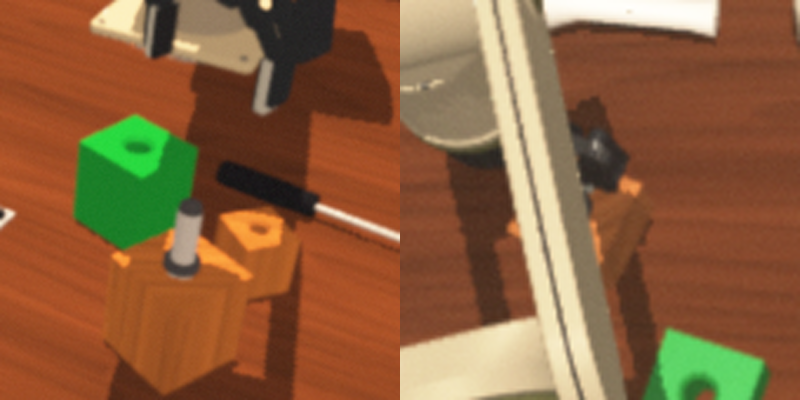

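The view confirms the open fingers straddle the punch in the large orange stand (scene crop ~(185,240)). Descending.

Call:
servo_tool --plan '[{"slide":[0,0,-4],"rotation":[0,0,0],"hand":8.5},{"slide":[0,0,-8],"rotation":[0,0,0],"hand":8.5},{"slide":[0,0,-10.2],"rotation":[0,0,0],"hand":8.5},{"slide":[0,0,-10.2],"rotation":[0,0,0],"hand":8.5},{"slide":[0,0,-10.2],"rotation":[0,0,0],"hand":8.5}]'

```text
t: 3.12
position: [593.2, 205.2, 97.8]
tool_rot: [-179.9, -0.2, 160.0]
contact_force: [-0.3, -0.4, 1.3]
width: 0.994
grip_force: 0.0
```

```bash
python3 - <<'E'
from h import *
s=env.read_state(); print(s['position'],s['contact_force'])
c=viewer.read_camera('scene')
a=cv2.resize(c['pixels'][180:300,360:480],(600,600),interpolation=2); cv2.imwrite('pics/g2.png',a[:,:,::-1])
E
```

```text
[593.19538307 205.21060491  97.75853095] [-0.25359165 -0.41700801  1.32783159]
```

View pics/g2.png

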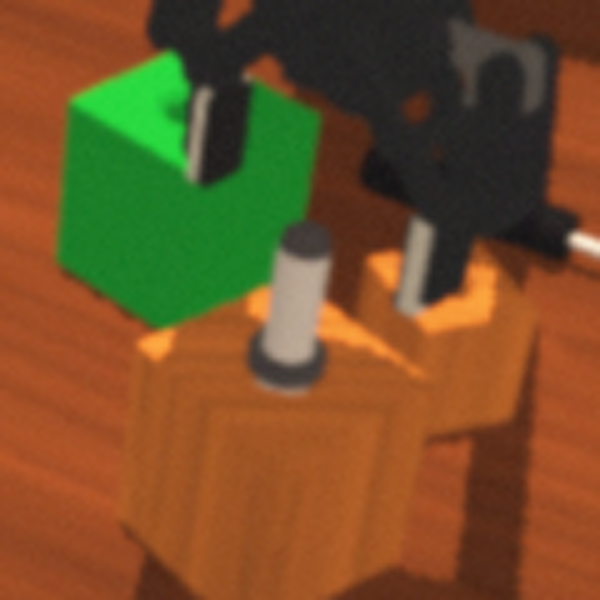

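```bash
python3 - <<'E'
from h import *
np.set_printoptions(precision=1,suppress=True)
c=viewer.read_camera('scene'); s=env.read_state(); p=s['position']; M=Rot(s['tool_rot'])
print(p,s['tool_rot'],M)
cr=lambda X:(proj(c,X)-[360,180])*5
for d in(-42,0,42): print(d,cr(p+M@[0,d,-13]),cr(p+M@[0,d,0]))
for z in(85,93,116.5,145): print(z,cr([595,204,z]))
print('finger mid z111',onz(c,(360+315/5,180+240/5),111),'coll',onz(c,(360+288/5,180+345/5),93),'dome',onz(c,(360+306/5,180+228/5),145))
print('L',onz(c,(360+205/5,180+182/5),111),'R',onz(c,(360+418/5,180+310/5),111))
E
```

```text
[596.3 205.5 101.6] [179.9   0.2 160. ] [[-0.9  0.3  0. ]
 [ 0.3  0.9  0. ]
 [-0.   0.  -1. ]]
-42 [206.2 242.3] [202.3 271.4]
0 [295.  299.5] [290.1 329.2]
42 [390.6 361.1] [384.5 391.2]
85 [281.3 362.6]
93 [284.2 345. ]
116.5 [293.  291.9]
145 [304.  224.8]
finger mid z111 [554.7 197.3 111. ] coll [594.3 205.1  93. ] dome [596.4 205.3 145. ]
L [542.1 148.6 111. ] R [574.3 242.6 111. ]
```

```bash
python3 - <<'E'
from h import *
np.set_printoptions(precision=1,suppress=True)
s=env.read_state(); M=Rot(s['tool_rot']); print(s['position'])
out=[]
for n,(x0,y0,w) in (('scene',(370,150,120)),('top',(170,120,120))):
    c=viewer.read_camera(n); k=400/w
    a=cv2.resize(c['pixels'][y0:y0+w,x0:x0+w],(400,400),interpolation=2); a=cv2.convertScaleAbs(a,alpha=1.5,beta=30)
    for p,col in((np.array([595.,204,98]),(255,255,0)),):
        for d in(-42.5,-57,42.5,57):
          for z in(-13,-75):
            for w2 in(-11,11):
                u=(proj(c,p+M@[w2,d,z])-[x0,y0])*k; cv2.circle(a,tuple(int(v) for v in u),2,col if z==-13 else (0,255,255),-1)
    u=(proj(c,[595,204,117])-[x0,y0])*k; cv2.circle(a,tuple(int(v) for v in u),3,(255,0,255),-1)
    out.append(a)
cv2.imwrite('pics/g3.png',np.hstack(out)[:,:,::-1])
print(env.read_state()['position'])
E
```

```text
[596.3 205.5 101.6]
[597.  205.3 102.2]
```

View pics/g3.png

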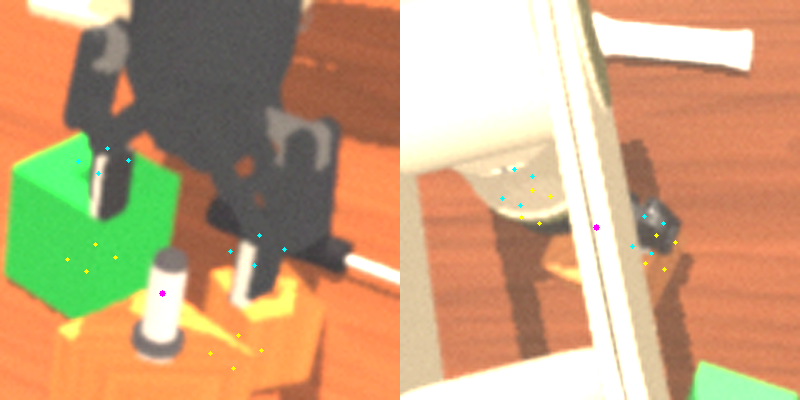

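Call:
servo_tool --plan '[{"slide":[0,0,0],"rotation":[0,0,0],"hand":3.6},{"slide":[0,0,0],"rotation":[0,0,0],"hand":3.6},{"slide":[0,0,0],"rotation":[0,0,0],"hand":3.6},{"slide":[0,0,0],"rotation":[0,0,0],"hand":3.6},{"slide":[0,0,0],"rotation":[0,0,0],"hand":3.6},{"slide":[0,0,0],"rotation":[0,0,0],"hand":3.6}]'

```text
t: 3.82
position: [595.1, 204.3, 98.7]
tool_rot: [-180.0, -0.0, 159.9]
contact_force: [0.3, -0.1, -0.3]
width: 0.423
grip_force: 0.0
```

```bash
python3 - <<'E'
from h import *
np.set_printoptions(precision=1,suppress=True)
s=env.read_state(); M=Rot(s['tool_rot']); print(s['position'],s['width'],s['contact_force'])
out=[]
for n,(x0,y0,w) in (('scene',(380,180,90)),('top',(180,150,90))):
    c=viewer.read_camera(n); k=400/w
    a=cv2.resize(c['pixels'][y0:y0+w,x0:x0+w],(400,400),interpolation=2); a=cv2.convertScaleAbs(a,alpha=1.4,beta=30)
    p=np.array([596,204,99.])
    for d in(-18,18):
        for z,col in((0,(255,255,0)),(-40,(0,255,255))):
            u=(proj(c,p+M@[0,d,z])-[x0,y0])*k; cv2.circle(a,tuple(int(v) for v in u),3,col,-1)
    out.append(a)
cv2.imwrite('pics/g4.png',np.hstack(out)[:,:,::-1])
E
```

```text
[595.1 204.3  98.7] 0.4226055274098109 [ 0.3 -0.1 -0.3]
```

View pics/g4.png

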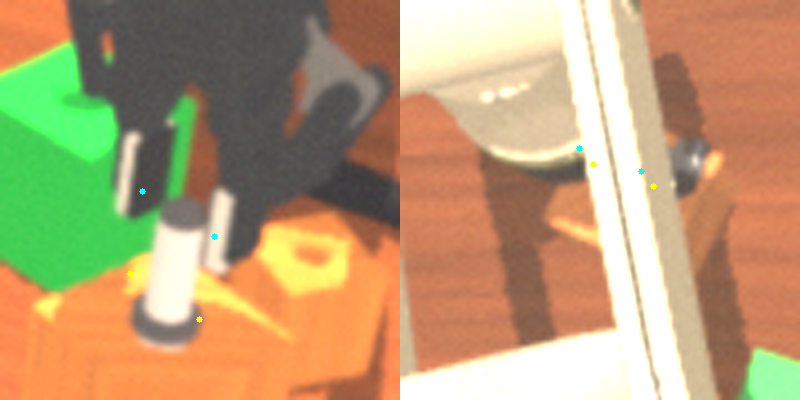

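Call:
servo_tool --plan '[{"slide":[0,0,-0.6],"rotation":[0,0,0],"hand":3.6},{"slide":[0,0,-1.2],"rotation":[0,0,0],"hand":3.6},{"slide":[0,0,-1.2],"rotation":[0,0,0],"hand":3.6},{"slide":[0,0,-1.2],"rotation":[0,0,0],"hand":1.4},{"slide":[0,0,-1.2],"rotation":[0,0,0],"hand":1.4},{"slide":[0,0,-1.2],"rotation":[0,0,0],"hand":1.4},{"slide":[0,0,-1.2],"rotation":[0,0,0],"hand":1.4},{"slide":[0,0,-1.2],"rotation":[0,0,0],"hand":1.4}]' --squeeze 30

```text
t: 4.58
position: [594.8, 204.3, 86.3]
tool_rot: [-180.0, -0.0, 159.9]
contact_force: [-0.3, 0.0, -5.0]
width: 0.197
grip_force: 29.6
```

Call:
servo_tool --plan '[{"slide":[0,0,0],"rotation":[0,0,0],"hand":1.2},{"slide":[0,0,0],"rotation":[0,0,0],"hand":1.2},{"slide":[0,0,2.5],"rotation":[0,0,0],"hand":1.2},{"slide":[0,0,5],"rotation":[0,0,0],"hand":1.2},{"slide":[0,0,8],"rotation":[0,0,0],"hand":1.2},{"slide":[0,0,12],"rotation":[0,0,0],"hand":1.2},{"slide":[0,0,12],"rotation":[0,0,0],"hand":1.2},{"slide":[0,0,12],"rotation":[0,0,0],"hand":1.2}]' --squeeze 80

```text
t: 5.25
position: [597.4, 205.0, 211.1]
tool_rot: [179.8, 0.4, 159.9]
contact_force: [0.4, 0.4, -5.2]
width: 0.178
grip_force: 79.1
```

```bash
python3 - <<'E'
from h import *
np.set_printoptions(precision=1,suppress=True)
s=env.read_state(); print(s['position'],s['width'],s['contact_force'],s['moment'],s['grip_force'])
C={n:viewer.read_camera(n) for n in('scene','top')}
for n,c in C.items():
  for t in('punch_grip','punch_tip','punch','stand_hole'):
    print(n,t,[(np.round(r['position'],1).tolist(),round(r['score'],2)) for r in finder.place_of(t,c)[:4]])
a=C['scene']['pixels'][120:300,360:480]; cv2.imwrite('pics/g5.png',cv2.resize(a,(400,600),interpolation=2)[:,:,::-1])
E
```

```text
[597.4 205.  211.1] 0.17845303116878283 [ 0.4  0.4 -5.2] [0. 0. 0.] 79.11621891427785
scene punch_grip [([428.9, 174.2], 0.76)]
scene punch_tip [([423.0, 231.2], 0.58)]
scene punch [([425.0, 214.0], 0.94)]
scene stand_hole [([395.0, 203.5], 0.97), ([449.6, 237.6], 0.9), ([415.3, 250.7], 0.77), ([377.0, 361.8], 0.4)]
top punch_grip []
top punch_tip [([233.9, 136.2], 0.63)]
top punch [([391.2, 134.5], 0.71)]
top stand_hole [([267.6, 250.6], 0.89), ([231.7, 190.2], 0.88)]
```

View pics/g5.png

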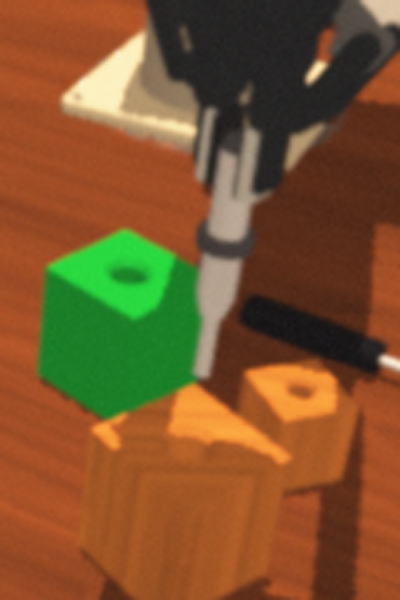

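Call:
servo_tool --plan '[{"slide":[-8.4,-39.9,0],"rotation":[0,0,0],"hand":1.2},{"slide":[-8.4,-39.9,0],"rotation":[0,0,0],"hand":1.2},{"slide":[-8.4,-39.9,0],"rotation":[0,0,0],"hand":1.2},{"slide":[-8.4,-39.9,0],"rotation":[0,0,0],"hand":1.2},{"slide":[-8.4,-39.9,0],"rotation":[0,0,0],"hand":1.2},{"slide":[-8.4,-39.9,0],"rotation":[0,0,0],"hand":1.2},{"slide":[-8.4,-39.9,0],"rotation":[0,0,0],"hand":1.2},{"slide":[-8.4,-39.9,0],"rotation":[0,0,0],"hand":1.2}]'

```text
t: 6.42
position: [525.7, -123.6, 207.0]
tool_rot: [180.0, 0.0, 159.9]
contact_force: [1.1, -0.0, -4.4]
width: 0.181
grip_force: 79.3
```

Call:
servo_tool --plan '[{"slide":[-1.5,-7.3,0],"rotation":[0,0,0],"hand":1.2},{"slide":[-1.5,-7.3,0],"rotation":[0,0,0],"hand":1.2},{"slide":[-1.5,-7.3,-4],"rotation":[0,0,0],"hand":1.2},{"slide":[-1.5,-7.3,-4],"rotation":[0,0,0],"hand":1.2},{"slide":[-1.5,-7.3,-4],"rotation":[0,0,0],"hand":1.2},{"slide":[-1.5,-7.3,-4],"rotation":[0,0,0],"hand":1.2},{"slide":[-1.5,-7.3,-4],"rotation":[0,0,0],"hand":1.2}]'

```text
t: 7.0
position: [512.7, -194.6, 168.9]
tool_rot: [-180.0, 0.2, 160.0]
contact_force: [0.5, -0.6, -3.0]
width: 0.179
grip_force: 79.6
```

```bash
python3 - <<'E'
from h import *
np.set_printoptions(precision=1,suppress=True)
s=env.read_state(); print(s['position'],s['contact_force'])
C={n:viewer.read_camera(n) for n in('scene','top')}
for n,c in C.items():
  for t in('punch_grip','punch_tip','punch','guide_hole','spare_hole'):
    for r in finder.place_of(t,c)[:2]:
      z={'punch_tip':86,'punch':126,'punch_grip':197.5}.get(t,60); print(n,t,np.round(r['position'],1),round(r['score'],2),onz(c,r['position'],z))
a=cv2.resize(C['scene']['pixels'][110:220,225:315],(400,489),interpolation=2); b=cv2.resize(C['top']['pixels'][180:260,350:430],(400,489),interpolation=2)
cv2.imwrite('pics/g6.png',np.hstack([a,b])[:,:,::-1])
E
```

```text
[ 512.7 -194.6  168.9] [ 0.5 -0.6 -3. ]
scene punch_grip [182.7 260.5] 0.56 [909.8  -7.2 197.5]
scene punch_grip [265.5 128.2] 0.54 [ 507.  -197.8  197.5]
scene punch_tip [271.7 171.6] 0.57 [ 499.3 -196.1   86. ]
scene punch [269.5 158.1] 0.61 [ 507.8 -192.3  126. ]
scene punch [263.8 130.6] 0.35 [ 390.3 -306.2  126. ]
scene guide_hole [269.  181.4] 0.74 [ 504.5 -202.4   60. ]
scene spare_hole [267. 198.] 0.72 [ 565.3 -159.    60. ]
scene spare_hole [268.1 181.2] 0.63 [ 504.9 -204.8   60. ]
top punch_grip [396.3 217.4] 0.62 [ 511.4 -188.9  197.5]
top punch_tip [407.2 290.7] 0.44 [ 350.9 -227.5   86. ]
top punch [392.3 220.3] 0.46 [ 515.9 -189.6  126. ]
top guide_hole [392.6 225.5] 0.75 [ 513.1 -199.1   60. ]
top spare_hole [376.2 209.1] 0.73 [ 554.7 -158.7   60. ]
```

View pics/g6.png

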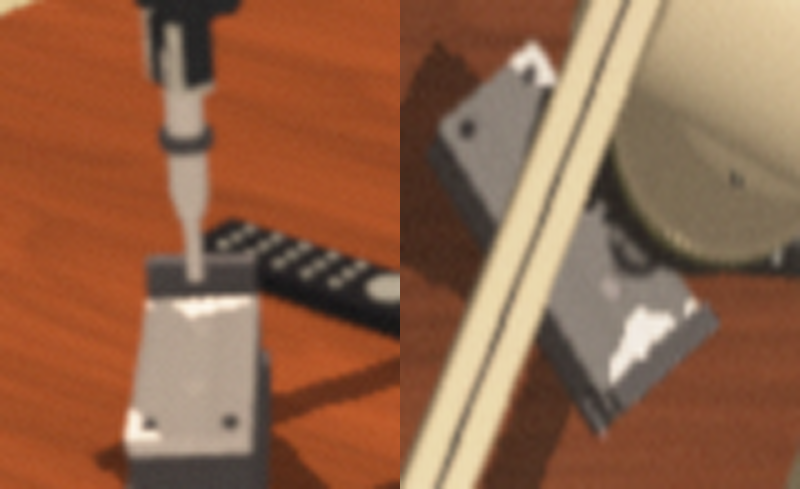

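```bash
python3 - <<'E'
from h import *
np.set_printoptions(precision=1,suppress=True)
c=viewer.read_camera('scene')
for z in(83,85,87): print(z,onz(c,(268.9,173.2),z), onz(c,(420.9,233.4),z+40))
col=(225+186/4.444,110+137/4.444); print('collar mid',col,onz(c,col,85+84), 'barrel',onz(c,(225+193/4.444,110+222/4.444),125))
col=(427.8,192.9); print('collar lifted',onz(c,col,125+84))
for X in([513.3,-194.4,85],[513.3,-194.4,60]): print(X,proj(c,X))
I=c['pixels'][165:182,258:282].astype(int).sum(2)//3
print(I)
E
```

```text
83 [ 504.8 -200.3   83. ] [588.  204.6 123. ]
85 [ 507.6 -197.9   85. ] [590.7 205.3 125. ]
87 [ 510.4 -195.5   87. ] [593.3 206.1 127. ]
collar mid (266.8541854185419, 140.82808280828084) [ 509.5 -194.6  169. ] barrel [ 514.9 -189.7  125. ]
collar lifted [594.8 206.9 209. ]
[513.3, -194.4, 85] [268.5 174.6]
[513.3, -194.4, 60] [269.3 183.9]
[[ 93  93  94  93  94  95  96  92  99 140 163 157 118  68  47  61  93 102
   84  60  52  48  54  58]
 [ 93  92  95  96  97  98  95  94  99 136 163 158 125  81  62  63  76  83
   74  61  61  67  90 100]
 [ 99 101 104 106 104 103 104 102 109 142 161 162 136 104  92  88  92  94
   91  90  91  96 106 105]
 [ 99 101 101 104 102 102 100 100 110 136 158 161 142 116 104 101 101 101
  101 103 103 104 102  88]
 [ 91  87  85  85  84  84  85  83  95 127 156 160 141 108  88  84  83  83
   86  83  85  84  83  73]
 [ 81  72  71  68  71  69  70  72  81 121 154 161 140 101  72  69  70  66
   67  68  66  68  68  60]
 [ 77  67  67  65  64  67  67  66  76 110 149 159 142 100  72  66  65  63
   65  65  62  65  64  60]
 [ 74  65  64  63  64  65  63  64  76 103 139 155
[... 261 characters left out ...]
66  65  67  63  66  65  66  65  67  67  68  71  71  72  71  70  71
   71  73  72  73  75  72]
 [ 91  83  79  84  87  87  91  91  90  98 111 109 108 126 133 123 126 135
  136 136 137 138 122 112]
 [136 132 122 130 134 140 154 162 168 178 198 190 186 210 215 205 211 220
  220 214 213 205 176 150]
 [177 174 155 154 157 171 199 217 226 232 236 233 233 238 236 230 231 233
  231 216 203 195 177 164]
 [171 174 162 160 161 168 190 208 229 237 240 239 238 236 225 207 205 205
  201 184 173 169 166 160]
 [156 161 159 160 162 160 167 177 199 213 226 222 211 206 189 174 170 169
  168 164 162 163 162 158]
 [152 158 160 159 161 161 162 163 168 177 192 186 175 172 166 165 159 162
  161 161 160 160 161 158]]
```

Call:
servo_tool --plan '[{"slide":[0.2,-0.05,-1],"rotation":[0,0,0],"hand":1.2},{"slide":[0.2,-0.05,-1.8],"rotation":[0,0,0],"hand":1.2},{"slide":[0.2,-0.05,-2.1],"rotation":[0,0,0],"hand":1.2},{"slide":[0.2,-0.05,-2.3],"rotation":[0,0,0],"hand":1.2},{"slide":[0.2,-0.05,-2.5],"rotation":[0,0,0],"hand":1.2},{"slide":[0.2,-0.05,-2.7],"rotation":[0,0,0],"hand":1.2},{"slide":[0.2,-0.05,-2.8],"rotation":[0,0,0],"hand":1.2},{"slide":[0.2,-0.05,-2.8],"rotation":[0,0,0],"hand":1.2}]'

```text
t: 8.32
position: [513.4, -195.3, 138.7]
tool_rot: [180.0, -0.0, 159.9]
contact_force: [1.1, 0.2, -4.4]
width: 0.179
grip_force: 79.6
```

```bash
python3 - <<'E'
from h import *
np.set_printoptions(precision=1,suppress=True)
s=env.read_state(); print(s['position'],s['contact_force'],s['moment'])
c=viewer.read_camera('scene'); print(c['pixels'][170:192,256:284].astype(int).sum(2)//3)
s=env.read_state(); print(s['position'],s['contact_force'],s['moment'])
E
```

```text
[ 513.4 -195.3  138.7] [ 1.1  0.2 -4.4] [ 0.  0. -0.]
[[ 95  89  75  70  67  65  70  70  75  97 135 160 166 160 135  99  76  70
   71  67  68  69  69  65  65  61  50  37]
 [ 96  89  74  67  66  64  65  67  66  76 113 148 164 157 124  85  70  66
   63  63  66  63  65  63  64  60  49  36]
 [ 98  88  76  67  62  67  63  67  65  69  97 140 162 154 121  81  67  63
   64  65  63  64  63  65  62  60  49  31]
 [ 97  86  75  63  65  62  65  62  64  66  90 137 162 156 120  81  67  64
   64  63  64  63  65  63  63  59  51  33]
 [ 97  88  75  66  62  63  64  64  64  66  89 136 163 158 125  84  68  64
   64  63  62  65  62  62  63  61  52  38]
 [ 99  90  78  69  64  66  66  65  63  66  88 137 162 158 128  88  73  69
   74  70  71  71  70  73  74  74  66  55]
 [101  98  89  82  82  82  85  89  91  92 105 145 164 160 142 136 132 122
  128 133 135 129 114 109 109 107 103  87]
 [107 116 119 118 119 128 135 138 155 163 168 170 167 166 172 206 214 200
  200 206 208 201 171 150 145 146 135 113]
 [106 120 139 146 148 155 156 167 198 218 220 203 179 168 186 222 231 224
  209 199 197 195 176 163 160 159 14
[... 882 characters left out ...]
6 157 162 161 159
  158 159 159 159 161 160 161 154 131  99]
 [128 146 157 157 159 161 161 161 161 162 163 162 161 160 161 160 160 160
  156 160 160 160 161 161 160 155 126  97]
 [132 148 158 160 162 161 160 160 161 162 161 162 161 163 163 160 159 161
  159 158 162 161 160 161 163 156 125  94]
 [136 150 159 160 161 160 160 159 161 162 161 160 164 162 163 161 161 159
  160 160 160 159 160 161 163 152 122  90]
 [140 155 159 160 159 161 160 162 160 160 160 162 162 160 162 160 160 159
  158 159 160 161 161 160 163 154 115  86]
 [140 154 159 160 160 161 162 160 162 161 161 161 162 162 162 162 160 161
  158 159 161 159 159 161 160 150 115  79]]
[ 513.5 -195.3  138.9] [ 1.3 -0.8 -4.4] [-0.  0.  0.]
```

Call:
servo_tool --plan '[{"slide":[0,0,-0.2],"rotation":[0,0,0],"hand":1.2},{"slide":[0,0,-0.4],"rotation":[0,0,0],"hand":1.2},{"slide":[0,0,-0.4],"rotation":[0,0,0],"hand":1.2}]'

```text
t: 8.62
position: [513.2, -195.2, 134.4]
tool_rot: [180.0, -0.0, 159.9]
contact_force: [-0.4, 0.2, -4.3]
width: 0.177
grip_force: 79.6
```

Call:
servo_tool --plan '[{"slide":[0,0,-0.2],"rotation":[0,0,0],"hand":1.2},{"slide":[0,0,-0.3],"rotation":[0,0,0],"hand":1.2},{"slide":[0,0,-0.3],"rotation":[0,0,0],"hand":1.2}]'

```text
t: 8.87
position: [513.2, -195.2, 131.4]
tool_rot: [180.0, -0.0, 159.9]
contact_force: [0.4, 0.5, -3.1]
width: 0.179
grip_force: 79.6
```

```bash
python3 - <<'E'
from h import *
c=viewer.read_camera('scene'); print(c['pixels'][174:190,262:276].astype(int).sum(2)//3)
s=env.read_state(); print(s['position'],s['contact_force'],s['moment'])
a=cv2.resize(c['pixels'][110:215,225:315],(514,600),interpolation=2);cv2.imwrite('pics/g7.png',a[:,:,::-1])
E
```

```text
[[ 65  64  64  69  95 140 162 160 130  93  69  64  64  65]
 [ 65  65  65  67  88 133 159 159 131  96  75  71  70  71]
 [ 85  87  89  90 103 137 158 161 147 138 133 122 125 133]
 [136 139 154 163 166 168 168 167 175 206 215 203 199 207]
 [157 170 199 218 222 210 187 172 188 222 232 224 208 200]
 [161 168 188 207 224 215 187 172 175 197 206 200 181 169]
 [161 162 168 179 194 190 175 166 167 169 170 169 163 160]
 [159 162 159 162 167 165 166 168 163 162 160 160 159 159]
 [160 160 161 160 161 162 165 167 164 164 160 159 158 160]
 [162 162 160 160 158 160 165 167 164 162 159 160 160 160]
 [162 160 161 161 159 156 162 164 164 162 160 158 161 158]
 [161 162 158 162 159 158 161 164 164 160 161 157 159 158]
 [161 160 161 160 162 161 160 162 163 161 162 160 157 159]
 [160 159 162 163 160 162 161 160 163 160 162 160 159 158]
 [160 159 160 162 162 160 162 161 162 161 161 159 156 159]
 [160 160 162 163 161 161 161 163 162 163 160 160 160 158]]
[ 513.3142964  -195.23260668  131.57852965] [-0.48166157 -0.09922577 -3.57262522] [ 0.00094913 -0.0232872  -0.00886456]
```

View pics/g7.png

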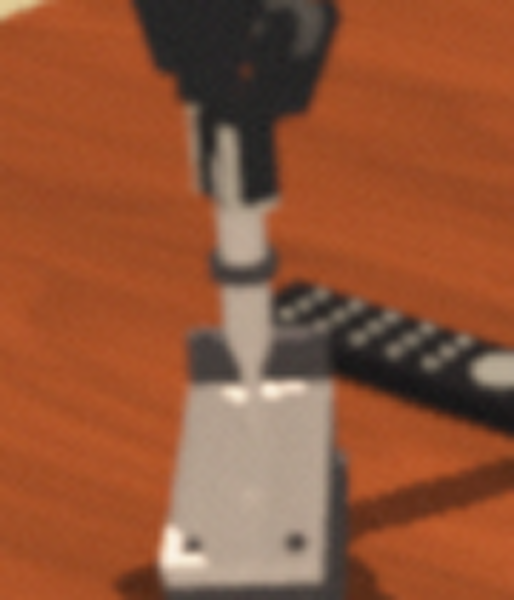

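The rod now ends at scene ~(269,185) at the hole mouth with its lower part hidden, and no contact force: tip is in the hole next to the end stop. Now I'll press gently in steps.

Call:
servo_tool --plan '[{"slide":[0,0,-0.2],"rotation":[0,0,0],"hand":1.2},{"slide":[0,0,-0.3],"rotation":[0,0,0],"hand":1.2},{"slide":[0,0,-0.3],"rotation":[0,0,0],"hand":1.2}]'

```text
t: 9.17
position: [513.2, -195.2, 128.4]
tool_rot: [180.0, -0.0, 159.9]
contact_force: [0.7, -0.1, -3.4]
width: 0.179
grip_force: 79.6
```

Call:
servo_tool --plan '[{"slide":[0,0,-0.2],"rotation":[0,0,0],"hand":1.2},{"slide":[0,0,-0.3],"rotation":[0,0,0],"hand":1.2},{"slide":[0,0,-0.3],"rotation":[0,0,0],"hand":1.2}]'

```text
t: 9.42
position: [513.8, -195.5, 126.2]
tool_rot: [-180.0, 0.0, 159.9]
contact_force: [-0.4, 0.0, 0.1]
width: 0.177
grip_force: 80.0
```

Call:
servo_tool --plan '[{"slide":[0,0,-0.1],"rotation":[0,0,0],"hand":1.2},{"slide":[0,0,-0.2],"rotation":[0,0,0],"hand":1.2},{"slide":[0,0,-0.2],"rotation":[0,0,0],"hand":1.2}]'

```text
t: 9.67
position: [513.8, -195.5, 124.3]
tool_rot: [-180.0, 0.1, 159.9]
contact_force: [-0.6, 0.7, 3.1]
width: 0.18
grip_force: 80.2
```

Call:
servo_tool --plan '[{"slide":[0,0,-0.1],"rotation":[0,0,0],"hand":1.2},{"slide":[0,0,-0.2],"rotation":[0,0,0],"hand":1.2},{"slide":[0,0,-0.2],"rotation":[0,0,0],"hand":1.2}]'

```text
t: 9.92
position: [513.8, -195.5, 122.2]
tool_rot: [-180.0, 0.1, 159.9]
contact_force: [0.1, -0.4, 6.1]
width: 0.182
grip_force: 80.4
```

Call:
servo_tool --plan '[{"slide":[0,0,-0.1],"rotation":[0,0,0],"hand":1.2},{"slide":[0,0,-0.2],"rotation":[0,0,0],"hand":1.2},{"slide":[0,0,-0.2],"rotation":[0,0,0],"hand":1.2}]'

```text
t: 10.17
position: [513.9, -195.6, 120.4]
tool_rot: [-180.0, 0.1, 159.9]
contact_force: [-1.1, 0.4, 6.8]
width: 0.175
grip_force: 80.5
```

Call:
servo_tool --plan '[{"slide":[0,0,-0.1],"rotation":[0,0,0],"hand":1.2},{"slide":[0,0,-0.1],"rotation":[0,0,0],"hand":1.2}]'

```text
t: 10.33
position: [513.9, -195.6, 119.6]
tool_rot: [-180.0, 0.1, 159.9]
contact_force: [-0.8, 0.7, 7.5]
width: 0.179
grip_force: 80.6
```

Call:
servo_tool --plan '[{"slide":[0,0,-0.1],"rotation":[0,0,0],"hand":1.2},{"slide":[0,0,-0.1],"rotation":[0,0,0],"hand":1.2}]'

```text
t: 10.5
position: [514.0, -195.6, 118.6]
tool_rot: [-180.0, 0.1, 159.9]
contact_force: [-0.3, -0.5, 7.1]
width: 0.179
grip_force: 80.6
```

Call:
servo_tool --plan '[{"slide":[0,0,-0.1],"rotation":[0,0,0],"hand":1.2},{"slide":[0,0,-0.1],"rotation":[0,0,0],"hand":1.2}]'

```text
t: 10.67
position: [514.0, -195.6, 117.6]
tool_rot: [-180.0, 0.1, 159.9]
contact_force: [-0.6, 0.2, 6.5]
width: 0.178
grip_force: 80.6
```

Call:
servo_tool --plan '[{"slide":[0,0,-0.1],"rotation":[0,0,0],"hand":1.2},{"slide":[0,0,-0.1],"rotation":[0,0,0],"hand":1.2}]'

```text
t: 10.83
position: [513.9, -195.6, 116.4]
tool_rot: [-180.0, 0.1, 159.9]
contact_force: [0.1, 0.5, 5.9]
width: 0.179
grip_force: 80.6
```

Call:
servo_tool --plan '[{"slide":[0,0,-0.1],"rotation":[0,0,0],"hand":1.2},{"slide":[0,0,-0.1],"rotation":[0,0,0],"hand":1.2}]'

```text
t: 11.0
position: [513.7, -195.5, 115.2]
tool_rot: [-180.0, 0.0, 159.9]
contact_force: [0.2, 0.5, 4.6]
width: 0.181
grip_force: 80.5
```

Call:
servo_tool --plan '[{"slide":[0,0,-0.1],"rotation":[0,0,0],"hand":1.2},{"slide":[0,0,-0.1],"rotation":[0,0,0],"hand":1.2}]'

```text
t: 11.17
position: [513.4, -195.4, 113.6]
tool_rot: [-180.0, 0.0, 159.9]
contact_force: [-0.8, -0.6, 1.9]
width: 0.181
grip_force: 80.5
```

Call:
servo_tool --plan '[{"slide":[0,0,-0.06],"rotation":[0,0,0],"hand":1.2},{"slide":[0,0,-0.06],"rotation":[0,0,0],"hand":1.2}]'

```text
t: 11.33
position: [513.4, -195.4, 113.0]
tool_rot: [-180.0, -0.0, 159.9]
contact_force: [-0.3, -0.0, 1.7]
width: 0.178
grip_force: 80.5
```

Call:
servo_tool --plan '[{"slide":[0,0,1],"rotation":[0,0,0],"hand":1.2},{"slide":[0,0,3],"rotation":[0,0,0],"hand":1.2},{"slide":[0,0,6],"rotation":[0,0,0],"hand":1.2},{"slide":[0,0,9.4],"rotation":[0,0,0],"hand":1.2},{"slide":[0,0,9.4],"rotation":[0,0,0],"hand":1.2},{"slide":[0,0,9.4],"rotation":[0,0,0],"hand":1.2}]'

```text
t: 11.83
position: [514.5, -195.7, 209.6]
tool_rot: [-180.0, 0.2, 159.9]
contact_force: [0.6, 1.2, -5.2]
width: 0.175
grip_force: 79.3
```

Call:
servo_tool --plan '[{"slide":[8.17,40,0],"rotation":[0,0,0],"hand":1.2},{"slide":[8.17,40,0],"rotation":[0,0,0],"hand":1.2},{"slide":[8.17,40,0],"rotation":[0,0,0],"hand":1.2},{"slide":[8.17,40,0],"rotation":[0,0,0],"hand":1.2},{"slide":[8.17,40,0],"rotation":[0,0,0],"hand":1.2},{"slide":[8.17,40,0],"rotation":[0,0,0],"hand":1.2},{"slide":[8.17,40,0],"rotation":[0,0,0],"hand":1.2},{"slide":[8.17,40,0],"rotation":[0,0,0],"hand":1.2}]'

```text
t: 12.5
position: [578.5, 133.2, 204.4]
tool_rot: [-179.9, -0.2, 159.9]
contact_force: [0.6, -0.7, -3.7]
width: 0.18
grip_force: 79.4
```

Call:
servo_tool --plan '[{"slide":[1.5,7.3,0],"rotation":[0,0,0],"hand":1.2},{"slide":[1.5,7.3,0],"rotation":[0,0,0],"hand":1.2},{"slide":[1.5,7.3,0],"rotation":[0,0,0],"hand":1.2},{"slide":[1.5,7.3,0],"rotation":[0,0,0],"hand":1.2},{"slide":[1.5,7.3,0],"rotation":[0,0,0],"hand":1.2},{"slide":[1.5,7.3,0],"rotation":[0,0,0],"hand":1.2}]'

```text
t: 13.0
position: [594.4, 203.1, 205.7]
tool_rot: [-179.9, -0.1, 159.8]
contact_force: [0.6, -0.7, -4.3]
width: 0.177
grip_force: 79.6
```

```bash
python3 - <<'E'
from h import *
np.set_printoptions(precision=1,suppress=True)
s=env.read_state(); print(s['position'],s['contact_force'])
c=viewer.read_camera('scene')
for t in('punch_tip','punch','punch_grip'): print(t,[(np.round(r['position'],1),round(r['score'],2)) for r in finder.place_of(t,c)[:1]])
print(c['pixels'][226:238,412:432].astype(int)[...,2])
print(env.read_state()['position'])
E
```

```text
[594.4 203.1 205.7] [ 0.6 -0.7 -4.3]
punch_tip [(array([415.4, 234.1]), 0.52)]
punch [(array([422.2, 215.3]), 0.86)]
punch_grip [(array([428.9, 177.1]), 0.69)]
[[ 38  37  44  70 113 134 144 142 120  66  29  22  24  20  26  23  24  25
   27  27]
 [ 40  40  49  76 121 142 146 142 116  59  28  25  27  28  24  24  23  25
   28  27]
 [ 38  41  49  84 129 142 143 135 103  53  29  24  22  24  22  25  26  25
   24  26]
 [ 40  40  57  91 133 143 144 132  92  46  22  22  25  20  24  23  24  23
   22  24]
 [ 43  42  63 107 137 143 144 123  76  34  23  26  24  23  21  25  26  29
   27  24]
 [ 40  44  72 115 138 146 142 115  65  33  24  23  22  25  27  24  24  27
   23  25]
 [ 39  46  79 124 140 142 134 103  52  29  23  24  25  27  25  24  23  25
   25  22]
 [ 38  50  87 128 142 144 134  96  51  28  25  27  23  25  26  24  21  23
   25  26]
 [ 39  53  90 128 142 143 127  85  40  28  26  25  22  25  27  22  22  26
   28  27]
 [ 38  46  74 111 129 134 118  71  40  28  27  27  24  24  22  27  27  27
   25  25]
 [ 41  43  53  79  90  96  84  60  41  29  23  25  24  28  27  23  24  24
   27  30]
 [ 44  53  58  64  67  68  61  58  51  42  30  26  26  24  27  26  24  26
   24  25]]
[595.2 203.1 207.2]
```

```bash
python3 - <<'E'
from h import *
np.set_printoptions(precision=1,suppress=True)
c=viewer.read_camera('scene')
for z in (125,165,209,236.5): print(z,proj(c,[594.5,205,z]))
I=c['pixels'][...,2].astype(float)
# axis columns of grey punch per row
for r in range(186,237,3):
    row=I[r,405:445]; m=row>75
    print(r,[405+i for i in np.where(m)[0]][:1],[405+i for i in np.where(m)[0]][-1:], (405+np.arange(40))[m].mean() if m.any() else 0)
E
```

```text
125 [419.9 234.5]
165 [423.1 215.2]
209 [426.7 192.5]
236.5 [429.1 177.4]
186 [np.int64(420)] [np.int64(432)] 426.0
189 [np.int64(420)] [np.int64(432)] 426.0
192 [np.int64(421)] [np.int64(431)] 426.0
195 [] [] 0
198 [np.int64(418)] [np.int64(423)] 420.5
201 [np.int64(417)] [np.int64(429)] 423.0
204 [np.int64(417)] [np.int64(428)] 422.5
207 [np.int64(416)] [np.int64(428)] 422.0
210 [np.int64(416)] [np.int64(427)] 421.5
213 [np.int64(416)] [np.int64(426)] 421.0
216 [np.int64(417)] [np.int64(424)] 420.5
219 [np.int64(417)] [np.int64(422)] 419.5
222 [np.int64(416)] [np.int64(421)] 418.5
225 [np.int64(416)] [np.int64(420)] 418.0
228 [np.int64(415)] [np.int64(420)] 417.5
231 [np.int64(415)] [np.int64(419)] 417.0
234 [np.int64(414)] [np.int64(418)] 416.0
```

Call:
servo_tool --plan '[{"slide":[0,0,0],"rotation":[1.2,3.3,0],"hand":1.2},{"slide":[0,0,0],"rotation":[1.2,3.3,0],"hand":1.2},{"slide":[0,0,0],"rotation":[1.2,3.3,0],"hand":1.2}]'

```text
t: 13.5
position: [595.8, 203.4, 206.9]
tool_rot: [-180.0, -3.5, 159.8]
contact_force: [0.3, 0.5, -3.4]
width: 0.175
grip_force: 79.8
```

```bash
python3 - <<'E'
from h import *
c=viewer.read_camera('scene'); I=c['pixels'][...,2].astype(float)
for r in (189,201,207,213,222,228,231,234,236,238):
    row=I[r,405:445]; m=row>75; x=np.where(m)[0]
    if len(x): print(r,405+x[0],405+x[-1], (405+x).mean())
print(env.read_state()['position'])
E
```

```text
189 419 431 425.0
201 418 429 423.5
207 417 428 422.5
213 417 427 422.0
222 417 422 419.5
228 416 421 418.5
231 416 421 418.5
234 416 420 418.0
[595.62697929 203.68965016 207.10028608]
```

Call:
servo_tool --plan '[{"slide":[-0.1,0.2,0],"rotation":[0,0,0],"hand":1.2},{"slide":[-0.1,0.2,-2.5],"rotation":[0,0,0],"hand":1.2},{"slide":[-0.1,0.2,-5],"rotation":[0,0,0],"hand":1.2},{"slide":[-0.1,0.2,-6.5],"rotation":[0,0,0],"hand":1.2},{"slide":[-0.1,0.2,-7],"rotation":[0,0,0],"hand":1.2}]'

```text
t: 13.97
position: [591.8, 206.2, 133.7]
tool_rot: [-179.8, -3.7, 159.9]
contact_force: [-1.0, 0.2, -5.1]
width: 0.177
grip_force: 79.6
```

Call:
servo_tool --plan '[{"slide":[0,0,-1.2],"rotation":[0,0,0],"hand":1.2},{"slide":[0,0,-2.4],"rotation":[0,0,0],"hand":1.2},{"slide":[0,0,-3.4],"rotation":[0,0,0],"hand":1.2},{"slide":[0,0,-3.8],"rotation":[0,0,0],"hand":1.2},{"slide":[0,0,-3.8],"rotation":[0,0,0],"hand":1.2}]'

```text
t: 14.38
position: [593.0, 205.8, 97.8]
tool_rot: [-179.9, -3.6, 159.9]
contact_force: [-3.3, -2.8, -5.7]
width: 0.179
grip_force: 79.9
```

Call:
servo_tool --plan '[{"slide":[-0.1,-0.12,0],"rotation":[0,0,0],"hand":1.2},{"slide":[-0.1,-0.12,-0.4],"rotation":[0,0,0],"hand":1.2},{"slide":[-0.1,-0.12,-0.8],"rotation":[0,0,0],"hand":1.2},{"slide":[-0.1,-0.12,-0.8],"rotation":[0,0,0],"hand":1.2}]'

```text
t: 14.72
position: [593.1, 205.2, 91.3]
tool_rot: [180.0, -3.5, 159.9]
contact_force: [-3.7, -0.9, -5.3]
width: 0.178
grip_force: 80.0
```

Call:
servo_tool --plan '[{"slide":[0,0,-0.2],"rotation":[0,0,0],"hand":1.2},{"slide":[0,0,-0.2],"rotation":[0,0,0],"hand":1.2}]'

```text
t: 14.88
position: [593.2, 205.2, 89.7]
tool_rot: [180.0, -3.5, 159.9]
contact_force: [-4.2, -1.1, -3.1]
width: 0.176
grip_force: 80.0
```

Call:
servo_tool --plan '[{"slide":[-0.1,0,-0.1],"rotation":[0,0,0],"hand":1.2},{"slide":[-0.1,0,-0.3],"rotation":[0,0,0],"hand":1.2},{"slide":[-0.1,0,-0.3],"rotation":[0,0,0],"hand":1.2}]'

```text
t: 15.13
position: [592.8, 205.2, 86.5]
tool_rot: [180.0, -3.4, 159.9]
contact_force: [-0.9, -1.4, -4.2]
width: 0.178
grip_force: 80.2
```

Call:
servo_tool --plan '[{"slide":[0,0,-0.1],"rotation":[0,0,0],"hand":1.2},{"slide":[0,0,-0.2],"rotation":[0,0,0],"hand":1.2},{"slide":[0,0,-0.2],"rotation":[0,0,0],"hand":1.2}]'

```text
t: 15.38
position: [593.1, 205.2, 86.4]
tool_rot: [179.9, -3.4, 159.9]
contact_force: [-5.5, -3.0, 9.3]
width: 0.18
grip_force: 81.5
```

Call:
servo_tool --plan '[{"slide":[0,0,0.1],"rotation":[0,0,0],"hand":1.2},{"slide":[0,0,0.1],"rotation":[0,0,0],"hand":2.4},{"slide":[0,0,0.1],"rotation":[0,0,0],"hand":4},{"slide":[0,0,0.1],"rotation":[0,0,0],"hand":5},{"slide":[0,0,0.1],"rotation":[0,0,0],"hand":6},{"slide":[0,0,0.1],"rotation":[0,0,0],"hand":6}]'

```text
t: 15.88
position: [592.4, 205.2, 85.3]
tool_rot: [180.0, -3.5, 159.9]
contact_force: [0.5, 1.2, 0.1]
width: 0.701
grip_force: 0.0
```

Call:
servo_tool --plan '[{"slide":[0,0,2],"rotation":[0,0,0],"hand":6},{"slide":[0,0,5],"rotation":[0,0,0],"hand":6},{"slide":[0,0,9],"rotation":[0,0,0],"hand":6},{"slide":[0,0,12],"rotation":[0,0,0],"hand":6},{"slide":[0,0,12],"rotation":[0,0,0],"hand":6}]'

```text
t: 16.3
position: [596.1, 206.1, 214.3]
tool_rot: [179.6, -2.9, 159.9]
contact_force: [0.7, 0.8, 1.4]
width: 0.7
grip_force: 0.0
```

```bash
python3 - <<'E'
from h import *
np.set_printoptions(precision=1,suppress=True)
c=viewer.read_camera('scene'); print(env.read_state()['position'],env.read_state()['contact_force'])
print([(np.round(r['position'],1),round(r['score'],2)) for r in finder.place_of('punch_grip',c)[:2]],[(np.round(r['rect']),round(r['score'],2)) for r in finder.find_in('punch',c)[:1]])
box=(380,218,452,310);x0,y0,x1,y1=box; I=c['pixels'][y0:y1,x0:x1].astype(int); sat=I.max(2)-I.min(2)
N,L,S,ce=cv2.connectedComponentsWithStats((sat<50).astype(np.uint8))
for i in range(1,N):
    if S[i,4]>15: print('grey',S[i,:]+np.array([x0,y0,0,0,0]),ce[i]+[x0,y0])
for r in range(224,260,3):
    x=np.where(sat[r-y0,25:55]<50)[0]
    if len(x): print(r,405+x[0],405+x[-1])
E
```

```text
[595.1 205.8 210.9] [ 1.1  0.  -0.1]
[(array([419.9, 241.3]), 0.6), (array([415.9, 269.8]), 0.22)] [(array([412., 222., 424., 260.]), 0.74)]
grey [433 218  19   8  82] [444.8 220.2]
grey [410 221  17  37 360] [418.6 241.3]
224 421 422
227 416 426
230 416 426
233 415 425
236 414 425
239 415 424
242 415 422
245 414 421
248 411 422
251 410 423
254 410 423
257 414 421
```

```bash
python3 -c "
from h import *
print(workorder.close_job())"
```

```text
the job is handed in; nothing more can be done
None
```

I handed the job in at about 16 s of the 64 s allowed. The spring snapped in the guide hole beside the end stop, the punch is back down in its stand, and the gripper let go and moved clear. The judge's verdict was not shown.

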